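# Refit the washed knob on a worktop hob with pop-out controls

### The job

The hob's missing knob has been washed and is lying on the table. Press the sunken square shaft of the bare control so that it pops up and stays up, put the knob fully down on it with its pointer at the control's black mark as on the other knob, then press the knob in so that it stays flush with the panel, out of the way; look whether it stayed in, and press again if it came back out. Leave the other control pressed in, and do not push the casserole or the mug about.

Things in the scene. Friction and masses are not known exactly. Their poses are not given: they have to be found in the camera images.
- hob: Fixed worktop hob (mm): white case 290 wide (y), 320 deep (x), 93 high; one round plate with a casserole on it. Its front strip is a steel panel, 110 long, rising away from the robot at 32 degrees from 35 to 93 above the table, with two round wells 70 across and 40 deep, 132 apart side by side. Origin: under the centre of the case, on the table; x to its back, y to its left.
- bare_control_mouth (a point): Control without a knob (left or right one): centre of its well's mouth, in the panel's surface. z points straight out of the panel (32 degrees from vertical, leaning towards the robot), x up the slope to the back, y to the hob's left. A short black mark on the panel, 46 mm from the centre towards +x, shows where the pointer belongs.
- other_control_mouth (a point): The same point of the other control, whose knob is in place, pressed in flush. It has the same push-push latch and would pop out when pressed.
- shaft_tip (a point): Centre of the tip of the bare control's square aluminium shaft, 16 x 16 mm (last 5.5 mm tapering to 9 x 9), which stands in the middle of the well. Moves with the shaft; axes as bare_control_mouth, flats facing x and y. Sunk and latched the tip is 6 to 7 mm below the panel's surface, popped up 19 mm above it.
- shaft (a joint): Height of the bare shaft over its latched position, m: 0 to 0.001 sunk and latched, 0.026 up, -0.008 lower stop. Push-push: push it 5 to 8 mm below the latched position and let go, and it changes over (latched to up, or up to latched); a push of under 3 mm changes nothing. It pushes back with 3 to 4 N when up, 6 to 7 N when sunk; 8 to 10 N are enough. It does not turn.
- other_shaft (a joint): The same value of the other control; 0 = pressed in and latched, where it must stay.
- knob: Washed knob (mm), standing on the table, top up: round, black, 60 across, 30 high, 90 g. On top a ridge 9 wide, 3 high with a white line points to its +x. Below, a square bore 18 x 18, 23 deep, sides along x and y, mouth flared to 22. Origin: centre of underside, z up. Fully down, the underside is 23 below shaft_tip. Grasp the sides, tips 6 or more above the underside.
- knob_pointer (a point): Outer end of the knob's pointer, 29 mm from its axis and 33 mm above its underside.
- casserole: Red casserole with lid, 165 mm across (226 mm over the handles), 120 mm high, on the hob's plate. Origin: centre of its underside.
- mug: Mug, 96 mm high, 114 mm over the handle, on the table behind the knob, further left. Origin: at its underside.

How it is judged:
By the outcome, as a careful person would: the job done as asked, in the order asked, and still so for the second after the job is handed in, with the robot touching nothing.
It also fails if it takes over 72 s, if anything falls off the work surface, if the arm or the gripper's body presses on something with over 40 N, if the wrist force passes 120 N, or if a joint passes its speed limit or range.

### The arm

A 6-joint arm with a two-finger parallel gripper is mounted at the origin on a cart in front of the work surface, level with it; the furniture and walls round the work are solid. World frame = base frame: x ahead of the robot, y to its left, z up, the work surface at z = 0. Lengths are in m, angles in rad, forces in N, time in s.
With the tool pointing down it reaches from about 0.35 to 0.95 m from the base axis. Payload 17.4 kg.
Tool frame: the origin (TCP) lies at the very end of the fingers, on their centre line; the grasp point (between the pads) lies 19 mm behind it; z points along the fingers, y is the line along which they close (so a half turn about z gives the same grasp; the last joint's range is limited). The gripper opens to 93 mm and grips with 3 to 60 N. Pads are 15 mm wide; open, the fingers measure 128 mm over their backs; the gripper's body (75 mm by 188 mm) begins 65 mm behind the grasp point.
Start: joints at [1.151, 0.116, 1.442, -0, 1.584, -0.038], TCP at [0.252, 0.626, 0.219] pointing down, gripper open.
Joint ranges: [-2.83, 2.83], [-0.83, 2.19], [0.07, 2.5], [-1.14, 4.28], [0.01, 3], [-2.97, 2.97]. Speed limits (rad/s): [1.89, 1.89, 2.22, 3.14, 3.14, 3.14].

### API

Orientations are given as a unit quaternion [w, x, y, z].
In Python, from plant import bot gives the robot as it stands.
- The arm moves only by the tool drive_tool, never from a script. Its argument "increments" is one flat list of numbers, 5 for each row, row after row: the opening, from -1 (shut) to 1 (fully open), then the shift along the tool's x, y, z in m, then the turn about the tool's z in rad. A call has 1 to 20 rows; each row shifts and turns the commanded pose from where the row before left it, along the tool's axes as they then stand; what a row does not reach is not made up. A row lasts 1/8 s, in which the tool goes at most 62.5 mm and 10.7 degrees, less where a joint would pass 70% of its speed; a pose out of reach is approached as far as the arm can. A call is refused whole if a number of a shift passes 0.0625 or a number of a turn 0.188, either way. A call with a gripper value outside its range is refused whole. The fingers move at their own pace and stop on an object; "newtons" is the grip in N (left out, the last holds). Time passes only in rows, so rows that do not move let the fingers close. It gives the time, the measured TCP pose, the force, the opening and the grip force at its end, in the units of the state.
- bot.read_state(): the state, without advancing time (a new reading comes with each control period).
- bot.camera(name): name is "scene" or "top" or "wrist"; returns a dict with "image" (420x560x3 uint8, red, green, blue), "range_z" (420x560 float32, m along the optical axis (not along the pixel's ray), 0 where there is no reading), "fx", "fy", "cx", "cy" (pixels), "rvec" (rotation vector, rad) and "tvec" (3), from world to camera coordinates, as OpenCV has them; the wrist camera has in their place "mount" (4x4, takes a point from camera to tool coordinates, whose origin is the TCP and whose axes are the flange's). Camera axes: x right, y down, z forward; pixel columns grow to the right and rows downward; lengths in m; the calibration is good to about 2 mm. A picture is of the moment at which its call begins: read the wrist's pose just before it.
- bot.close_job(): hands the job in; it is judged then, once.
Trained networks look in a picture, given as the dict that the camera call returned (one of the last four; its "shot" number tells which), for a name from the list of things; names that differ only in an ending like _2 or _b are one class to them, and where a whole thing is asked for, a point or a joint stands for the part that bears it (a point fixed in the world has none). Each returns a list of dicts, best first, with "conf" (0 to 1); they miss things now and then, are a little off and sometimes report something else, mostly with a low value. They report only what shows in the picture. A call takes as long as a camera call.
- bot.recognise(label, picture): "box" ([left, top, width, height] in pixels, round what is visible of it).
The state is a dict: "time_s": time; "joint_positions": joint angles; "qd": joint speeds; "tau": joint torques, N m; "tool_pos": TCP position; "eef_rot": TCP orientation; "ft_force": force on the tool from outside, world axes, zero at the start; "torque": the same for the moment, N m; "opening": finger opening in m; "gripper_force": force on a finger pad.
Only numpy, scipy, OpenCV 4.12 (cv2) and the standard library are available. Lean on these libraries where they do the work, as an engineer would, in place of code of your own. Each camera call takes 0.05 s, during which the arm holds its last target. There are 200 camera calls.

## Working session

There is one attempt and no reset: what is moved stays moved. The work goes in short steps, Python scripts to look and compute and a tool call to move; the robot and the scene stay as the last step left them, time stands still between calls to the robot, and variables do not carry over. Pictures are saved under pics/ and viewed, at most 10 in all, crops included, and the job is handed in when it is done.

Besides the shell and the picture viewer there is one more tool, called as a command line: name --argument value ..., lists and objects as JSON in quotes. drive_tool: Moves the arm, as the interface text tells. Its arguments: {"type":"object","properties":{"increments":{"type":"array","items":{"type":"number"}},"newtons":{"type":"number"}},"required":["increments"]}

```bash
mkdir -p pics
cat > h.py <<'E'
import numpy as np, cv2
from scipy.spatial.transform import Rotation as R
from plant import bot
def rot(q): return R.from_quat([q[1],q[2],q[3],q[0]])
def cam(n):
    s=bot.read_state(); c=bot.camera(n)
    if n=="wrist":
        T=np.eye(4);T[:3,:3]=rot(s["eef_rot"]).as_matrix();T[:3,3]=s["tool_pos"]
        c["T"]=T@np.array(c["mount"])
    else:
        M=np.eye(4);M[:3,:3]=cv2.Rodrigues(np.array(c["rvec"],float))[0];M[:3,3]=np.ravel(c["tvec"]);c["T"]=np.linalg.inv(M)
    z=c["range_z"];v,u=np.indices(z.shape)
    P=np.stack([(u-c["cx"])/c["fx"]*z,(v-c["cy"])/c["fy"]*z,z],-1)
    c["P"]=P@c["T"][:3,:3].T+c["T"][:3,3]; c["P"][z<=0]=np.nan
    return c
def save(c,n,crop=None,k=1):
    im=c["image"][...,::-1]
    if crop: l,t,w,h=crop; im=im[t:t+h,l:l+w]
    cv2.imwrite("pics/"+n,cv2.resize(im,None,fx=k,fy=k,interpolation=cv2.INTER_CUBIC))
def proj(c,p):
    q=np.linalg.inv(c["T"])@np.append(p,1); return c["fx"]*q[0]/q[2]+c["cx"],c["fy"]*q[1]/q[2]+c["cy"]
E
python3 - <<'E'
from h import *
s=bot.read_state();print(s["time_s"],s["tool_pos"],s["eef_rot"],s["opening"])
ims=[]
for n in("scene","top"):
    c=cam(n);ims.append(c);print(n,c["T"][:3,3])
    for l in("hob","bare_control_mouth","other_control_mouth","shaft_tip","knob","knob_pointer","mug","casserole"):
        for r in bot.recognise(l,c)[:2]:
            b=r["box"];u,v=int(b[0]+b[2]/2),int(b[1]+b[3]/2);print(l,np.round(b),round(r["conf"],2),c["P"][v,u].round(3))
a=np.vstack([x["image"] for x in ims]);cv2.imwrite("pics/a.png",cv2.resize(np.hstack([x["image"] for x in ims])[...,::-1],(800,300),interpolation=cv2.INTER_AREA))
save(ims[1],"top.png",None,1.4)
E
```

```text
0.0 [0.25142305 0.62622105 0.21793439] [-1.18684932e-04  1.89715029e-01  9.81839049e-01 -5.24948959e-04] 0.09274574044239103
scene [-0.07849333 -0.37698994  0.66175618]
hob [274. 195. 174. 129.] 0.57 [ 0.569 -0.038  0.081]
hob [221. 222.  18.  19.] 0.26 [0.497 0.322 0.029]
bare_control_mouth [299. 240.  28.  35.] 0.79 [0.529 0.068 0.055]
other_control_mouth [346. 262.  34.  34.] 0.86 [ 0.533 -0.065  0.063]
shaft_tip [312. 253.   8.  13.] 0.67 [0.535 0.06  0.05 ]
knob [221. 222.  21.  21.] 0.63 [0.499 0.321 0.025]
knob_pointer [217. 218.  23.  20.] 0.67 [0.505 0.335 0.029]
knob_pointer [312. 252.   9.  12.] 0.47 [0.538 0.062 0.053]
mug [198. 177.  36.  35.] 0.96 [0.577 0.468 0.054]
casserole [335. 173.  91.  62.] 0.66 [ 0.644 -0.028  0.186]
top [0.41217359 0.21417173 1.20526419]
hob [305.  97. 153. 159.] 0.96 [0.624 0.031 0.188]
bare_control_mouth [334. 215.  39.  33.] 0.6 [0.532 0.073 0.06 ]
other_control_mouth [398. 210.  38.  33.] 0.82 [ 0.538 -0.058  0.07 ]
shaft_tip [349. 220.   9.  13.] 0.62 [0.545 0.072 0.056]
knob [214. 235.  28.  26.] 0.97 [0.506 0.34  0.034]
knob [125. 176.  49.  55.] 0.55 [0.607 0.508 0.048]
knob_pointer [214. 232.  24.  30.] 0.73 [0.509 0.347 0.03 ]
mug [127. 178.  47.  55.] 0.83 [0.603 0.506 0.046]
mug [307.  95. 147. 163.] 0.71 [0.623 0.032 0.186]
casserole [330.  95. 116.  89.] 0.71 [0.685 0.02  0.221]
```

View pics/top.png

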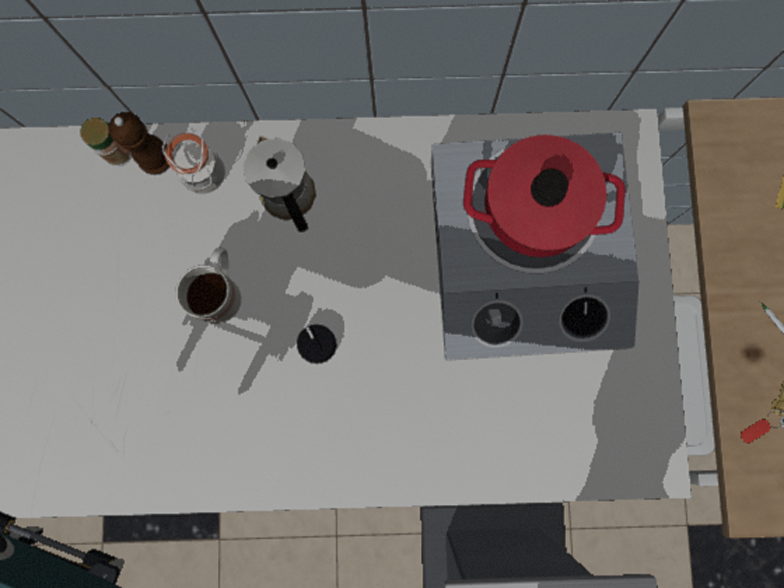

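View pics/a.png

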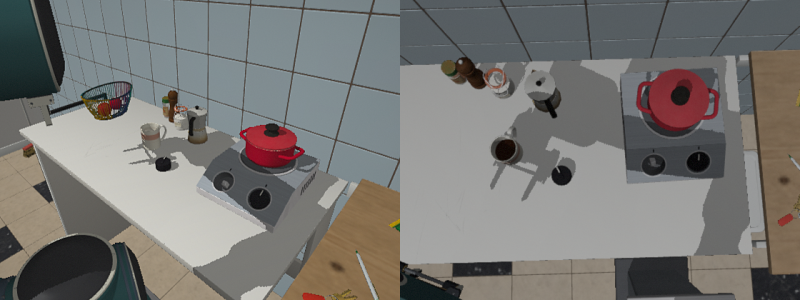

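Top view (780 px wide): the bare well is at about (497,322) with the grey shaft inside. The other knob is at (585,316), the loose black knob at (316,343) with its white pointer up and slightly left, and the mug at (207,293). Next I'll fit the panel plane.

```bash
cat >> h.py <<'E'
def ray(c,u,v,n,d):
    r=c["T"][:3,:3]@[(u-c["cx"])/c["fx"],(v-c["cy"])/c["fy"],1.]; o=c["T"][:3,3]; return o+r*(d-n@o)/(n@r)
def plane(p):
    for i in range(8):
        m=p.mean(0);n=np.linalg.svd(p-m,full_matrices=False)[2][2];n*=np.sign(n[2]);e=(p-m)@n
        p=p[abs(e)<max(.0015,1.5*np.median(abs(e)))]
    return n,n@m,len(p)
E
python3 - <<'E'
from h import *
for nm in("top","scene"):
    c=cam(nm);B={}
    for l in("bare_control_mouth","other_control_mouth"):
        b=bot.recognise(l,c)[0]["box"];B[l]=b[0]+b[2]/2,b[1]+b[3]/2
    P=c["P"];m=(P[...,0]>.48)&(P[...,0]<.585)&(P[...,1]>-.12)&(P[...,1]<.14)&(P[...,2]>.035)&(P[...,2]<.092)
    n,d,k=plane(P[m]);print(nm,n.round(4),"tilt",np.degrees(np.arccos(n[2])).round(1),"yaw",np.degrees(np.arctan2(-n[1],-n[0])).round(1),k)
    q=[ray(c,*B[l],n,d) for l in B];print(q[0].round(4),q[1].round(4),np.linalg.norm(q[0]-q[1]).round(4),np.degrees(np.arctan2(-(q[0]-q[1])[0],(q[0]-q[1])[1])))
    m=(P[...,0]>.44)&(P[...,0]<.56)&(P[...,1]>.27)&(P[...,1]<.4)&(P[...,2]>.02)&(P[...,2]<.05);print("knob",P[m].mean(0),P[m].min(0),P[m].max(0),m.sum())
w=cam("wrist");print(np.round(w["mount"],3))
E
```

```text
top [-0.5236 -0.0152  0.8518] tilt 31.6 yaw 1.7 2432
[0.5339 0.072  0.064 ] [ 0.5332 -0.0658  0.0611] 0.1378 -0.289748526179815
knob [0.51314869 0.34665518 0.02987111] [0.48339151 0.31752287 0.02076481] [0.54201268 0.37603212 0.03947214] 605
scene [-0.5187 -0.0073  0.8549] tilt 31.2 yaw 0.8 2265
[0.5281 0.0619 0.058 ] [ 0.5352 -0.0663  0.0612] 0.1285 3.150862005005526
knob [0.51034882 0.34056515 0.02735416] [0.48308957 0.31347185 0.020135  ] [0.54332172 0.37485438 0.03360203] 258
[[ 0.    -0.969 -0.248  0.068]
 [ 1.    -0.     0.     0.   ]
 [-0.    -0.248  0.969 -0.167]
 [ 0.     0.     0.     1.   ]]
```

drive_tool --increments '[1, 0, 0, 0, -0.137, 1, 0, 0, 0, -0.137, 1, 0, 0, 0, -0.137, 1, -0.022, -0.047, 0.0015, 0, 1, -0.022, -0.047, 0.0015, 0, 1, -0.022, -0.047, 0.0015, 0, 1, -0.022, -0.047, 0.0015, 0, 1, -0.022, -0.047, 0.0015, 0, 1, -0.022, -0.047, 0.0015, 0, 1, -0.022, -0.047, 0.0015, 0, 1, -0.022, -0.047, 0.0015, 0, 1, -0.022, -0.047, 0.0015, 0, 1, -0.022, -0.047, 0.0015, 0, 1, -0.022, -0.047, 0.0015, 0, 1, -0.022, -0.047, 0.0015, 0, 1, 0, 0, 0, 0]'

```text
time_s: 3.25
tool_pos: [0.5327, 0.0677, 0.2003]
eef_rot: [-0.0, -0.013, 1.0, -0.0]
ft_force: [0.8, 0.4, -0.1]
opening: 0.0928
gripper_force: 0.0
```

```bash
cat >> h.py <<'E'
def pose():
    s=bot.read_state();X=rot(s["eef_rot"]).as_matrix();return np.array(s["tool_pos"]),X,np.degrees(np.arctan2(X[1,0],X[0,0])),s
def go(p,psi):
    t,X,y,s=pose();dy=(psi-y+180)%360-180;print("t",s["time_s"],"turn",round(np.radians(-dy),4),"shift after turn",((R.from_euler("z",dy,degrees=True).as_matrix()@X).T@(np.array(p)-t)).round(4))
E
python3 - <<'E'
from h import *
p,X,y,s=pose();print(p,y,s["time_s"],X[:,2])
c=cam("wrist");save(c,"w1.png");B={}
for l in("bare_control_mouth","other_control_mouth","shaft_tip"):
    for r in bot.recognise(l,c)[:2]:
        print(l,np.round(r["box"]),r["conf"])
P=c["P"];m=(P[...,0]>.47)&(P[...,0]<.585)&(P[...,1]>-.12)&(P[...,1]<.16)&(P[...,2]>.03)&(P[...,2]<.092)
n,d,k=plane(P[m]);print(n.round(4),"tilt",np.degrees(np.arccos(n[2])).round(1),"yaw",np.degrees(np.arctan2(-n[1],-n[0])).round(1),k,d)
E
```

```text
[0.53268311 0.06773001 0.20034156] -178.53132496412698 3.25 [-4.43313349e-04 -4.14501602e-04 -9.99999816e-01]
bare_control_mouth [244. 168.  81.  84.] 0.95
other_control_mouth [105. 170.  79.  85.] 0.7
shaft_tip [275. 198.  16.  23.] 0.76
[-0.5282 -0.0152  0.849 ] tilt 31.9 yaw 1.6 17687 -0.22824071389342626
```

View pics/w1.png

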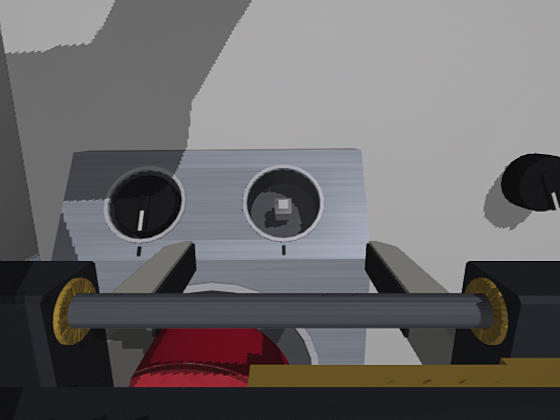

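Wrist view: bare well centred at about (284,210), shaft tip at (283,205), black mark at (284,250), and the other knob at (145,212) with its mark at (139,251).

Run:
```python
from h import *
c=cam("wrist")
n=np.array([-0.5282,-0.0152,0.849]);n/=np.linalg.norm(n);d=-0.22824071389342626
M=ray(c,284.5,210,n,d);O=ray(c,144.5,212.5,n,d);K=ray(c,284,250,n,d)
print("mouth",M,"other",O,np.linalg.norm(M-O),"mark",K,np.linalg.norm(K-M))
yv=M-O;print("yaw",np.degrees(np.arctan2(-yv[0],yv[1])))
t=ray(c,283,205,n,d-.0065);print("tip",t,"mouth from tip",t+.0065*n)
g=c["image"][190:222,266:300].mean(2);print(c["P"][203:208,281:286].reshape(-1,3).mean(0))
```

```text
mouth [0.5399996  0.07567772 0.06847381] other [ 0.54604015 -0.05698701  0.06985674] 0.1328093867664559 mark [0.57261696 0.07602409 0.0887727 ] 0.038419494195771474
yaw 2.6070171876675183
tip [0.53737788 0.07425351 0.05916105] mouth from tip [0.53394463 0.07415471 0.06467948]
[0.53733581 0.07425225 0.05932626]
```

drive_tool --increments '[-1, 0.0026, 0.0022, 0.02, 0, -1, 0.0026, 0.0022, 0.02, 0, -1, 0.0027, 0.0022, 0.01, 0, -1, 0, 0, 0, 0, -1, 0, 0, 0, 0, -1, 0, 0, 0, 0, -1, 0, 0, 0.04, 0, -1, 0, 0, 0.03, 0, -1, 0, 0, 0.0126, 0, -1, 0, 0, 0, 0]'

```text
time_s: 4.75
tool_pos: [0.5238, 0.0766, 0.0681]
eef_rot: [-0.0, -0.015, 1.0, -0.0]
ft_force: [0.4, 0.6, -0.4]
opening: 0.0009
gripper_force: 0.0
```

drive_tool --increments '[-1, -0.0018, -0.0025, 0.003, 0, -1, -0.0018, 0, 0.003, 0, -1, 0, 0, 0, 0]'

```text
time_s: 5.12
tool_pos: [0.5277, 0.0743, 0.0623]
eef_rot: [0.0, -0.015, 1.0, 0.0]
ft_force: [0.4, -0.9, -1.0]
opening: -0.0001
gripper_force: 0.0
```

drive_tool --increments '[-1, -0.0005, 0, 0.0009, 0, -1, -0.0005, 0, 0.0009, 0, -1, 0, 0, 0, 0]'

```text
time_s: 5.5
tool_pos: [0.5284, 0.0743, 0.0602]
eef_rot: [-0.0, -0.015, 1.0, -0.0]
ft_force: [-1.0, -0.4, -0.7]
opening: 0.0007
gripper_force: 0.0
```

drive_tool --increments '[-1, -0.0005, 0, 0.0008, 0, -1, 0, 0, 0, 0]'

```text
time_s: 5.75
tool_pos: [0.5289, 0.0744, 0.0595]
eef_rot: [-0.0, -0.015, 1.0, 0.0]
ft_force: [-2.2, -0.4, 3.0]
opening: 0.0006
gripper_force: 1.3
```

drive_tool --increments '[-1, -0.0012, 0, 0.0019, 0, -1, -0.0012, 0, 0.0019, 0, -1, -0.0011, 0, 0.0018, 0, -1, 0, 0, 0, 0]'

```text
time_s: 6.25
tool_pos: [0.5325, 0.0745, 0.0538]
eef_rot: [-0.0, -0.015, 1.0, 0.0]
ft_force: [-3.6, -0.5, 4.9]
opening: 0.0005
gripper_force: 3.2
```

drive_tool --increments '[-1, 0.005, 0, -0.008, 0, -1, 0.01, 0, -0.016, 0, -1, 0.01, 0, -0.016, 0, -1, 0, 0, -0.06, 0, -1, 0, 0, -0.03, 0, 1, 0, 0, 0, 0, 1, 0, 0, 0, 0]'

```text
time_s: 7.12
tool_pos: [0.5069, 0.0737, 0.1836]
eef_rot: [-0.0, -0.015, 1.0, -0.0]
ft_force: [0.3, 0.2, -0.6]
opening: 0.016
gripper_force: 0.0
```

Run:
```python
from h import *
p,X,y,s=pose();print(p,y,s["time_s"])
c=cam("wrist")
for r in bot.recognise("shaft_tip",c)[:2]: print(np.round(r["box"]),r["conf"])
b=bot.recognise("shaft_tip",c)[0]["box"];u,v=int(b[0]+b[2]/2),int(b[1]+b[3]/2)
save(c,"w2.png",(180,100,240,200),3)
n=np.array([-0.5282,-0.0152,0.849])
Q=c["P"][v-25:v+25,u-25:u+25].reshape(-1,3);h=Q@n+0.22824;Q=Q[(h>.015)&(h<.024)];print(len(Q),Q.mean(0),(Q@n+.22824).mean())
t=c["T"];print(proj(c,[.5344-.0,.0741,.0647]))
```

```text
[0.50691814 0.07373012 0.18355036] -178.32344925608086 7.125
[267. 221.  19.  28.] 0.66
248 [0.52505055 0.0704539  0.08030493] 0.018016284008172852
(np.float64(279.49769258933713), np.float64(233.4573280773799))
```

View pics/w2.png

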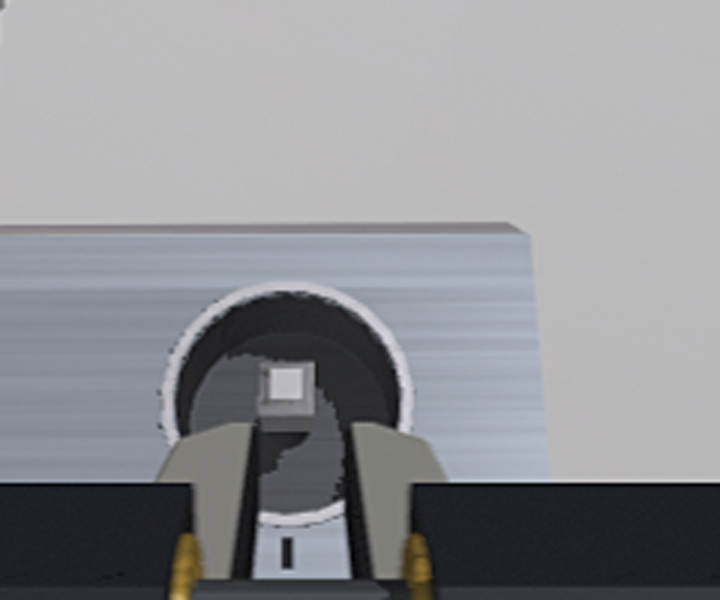

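The shaft is up: its tip is bright at crop (286,384), about 18 mm above the panel. Next, the knob.

drive_tool --increments '[1, -0.002, 0.054, -0.003, 0, 1, -0.002, 0.054, -0.003, 0, 1, -0.002, 0.054, -0.003, 0, 1, -0.002, 0.054, -0.003, 0, 1, -0.002, 0.054, -0.003, 0, 1, 0, 0, 0, 0]'

```text
time_s: 8.02
tool_pos: [0.5088, 0.3466, 0.1975]
eef_rot: [-0.001, -0.016, 1.0, -0.0]
ft_force: [0.6, -0.6, -0.3]
opening: 0.0878
gripper_force: 0.0
```

Run:
```python
from h import *
p,X,y,s=pose();print(p,y,s["time_s"])
c=cam("wrist");P=c["P"];im=c["image"].astype(int)
m=(abs(P[...,0]-.512)<.045)&(abs(P[...,1]-.344)<.045)&(P[...,2]>.022)&(P[...,2]<.04)
Q=P[m];print("mean",Q.mean(0),Q.min(0),Q.max(0),m.sum())
w=m&(im.sum(2)>350);A=P[w];print("white",w.sum())
(cx,cy),r=cv2.minEnclosingCircle(P[m&(P[...,2]<.0325)][:,:2].astype(np.float32));print("circ",cx,cy,r)
for k in(A,P[m&(P[...,2]>.0318)]):
    print(k.mean(0),len(k)); e=k[:,:2]-k[:,:2].mean(0);v=np.linalg.svd(e,full_matrices=False)[2][0];print("axis",np.degrees(np.arctan2(v[1],v[0])),"from centre",np.degrees(np.arctan2(*(k.mean(0)-[cx,cy,0])[[1,0]])))
save(c,"w3.png")
```

```text
[0.5087954  0.34661769 0.19751416] -178.1412601316043 8.025
mean [0.51417844 0.34728337 0.0315583 ] [0.48540011 0.3181563  0.02208454] [0.54542025 0.37669406 0.03732943] 2482
white 54
circ 0.5154703855514526 0.34735438227653503 0.030268702656030655
[0.52945371 0.35897098 0.03388843] 54
axis -39.43543950585466 from centre 39.717987832163786
[0.51682065 0.34868388 0.03328455] 836
axis 29.094625569592424 from centre 44.55599296989384
```

View pics/w3.png

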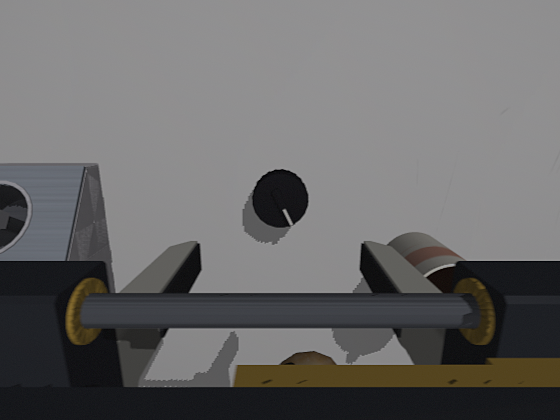

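The knob is at about (281,198). Its white pointer line runs from about (284,207) to (293,224), and the mug is at (430,265).

Run:
```python
from h import *
c=cam("wrist");im=c["image"].astype(int);P=c["P"]
C=np.array([.5145,.3473])
g=im.sum(2);v,u=np.indices(g.shape)
z=np.array([0,0,1.])
W=np.array([ray(c,a,b,z,.033) for a,b in zip(u[150:250,230:330].ravel(),v[150:250,230:330].ravel())]);G=g[150:250,230:330].ravel()
r=np.linalg.norm(W[:,:2]-C,axis=1);k=(r<.029)&(G>200)&(W[:,0]>.505)&(abs(W[:,1]-C[1])<.022);A=W[k][:,:2]
# dark disc centre on z=.03
mk=((g<170)&(v>160)&(v<236)&(u>240)&(u<320)).astype(np.uint8)
n,l,st,ce=cv2.connectedComponentsWithStats(mk);i=1+st[1:,4].argmax();print("disc",st[i],ce[i],ray(c,281,198,z,.03))
for a in A[:: max(1,len(A)//12)]:print(a.round(4),end=" ")
e=A-A.mean(0);d=np.linalg.svd(e,full_matrices=False)[2][0];print(len(A),"axis",np.degrees(np.arctan2(d[1],d[0])),A.mean(0))
for q in((284,207),(293,224)):print(ray(c,*q,z,.033))
```

```text
disc [ 254  169   56   58 2467] [281.1913255  197.56749088] [0.51313871 0.3459861  0.03      ]
[0.5242 0.3505] [0.5252 0.3516] [0.5263 0.3527] [0.5274 0.3538] [0.5296 0.3518] [0.5306 0.3539] [0.5317 0.355 ] [0.5327 0.3572] [0.5335 0.3689] [0.5361 0.3552] [0.5371 0.3574] [0.5382 0.3585] [0.5392 0.3607] 64 axis 30.40155650924784 [0.53216602 0.35527271]
[0.52205995 0.34942088 0.033     ]
[0.54038476 0.35964365 0.033     ]
```

drive_tool --increments '[1, 0, 0, 0, -0.16, 1, 0, 0, 0, -0.16, 1, 0, 0, 0, -0.159, 1, -0.0045, -0.0025, 0.03, 0, 1, 0, 0, 0.05, 0, 1, 0, 0, 0.05, 0, 1, 0, 0, 0.035, 0, 1, 0, 0, 0, 0]'

```text
time_s: 9.12
tool_pos: [0.5136, 0.3419, 0.0313]
eef_rot: [-0.002, -0.251, 0.968, -0.001]
ft_force: [0.0, -0.6, 0.1]
opening: 0.0932
gripper_force: 0.0
```

Run:
```python
from h import *
go([.514,.3465,.010],-150.7);p,X,y,s=pose();print(p,y,X[:,2])
```

```text
t 9.125 turn -0.0045 shift after turn [-0.0027  0.0038  0.0213]
[0.51357349 0.34186726 0.03126609] -150.95847402796207 [-0.0040508  -0.00261138 -0.99998839]
```

drive_tool --increments '[1, -0.0027, 0.0038, 0.011, -0.004, 1, 0, 0, 0.01, 0, 1, 0, 0, 0, 0, -1, 0, 0, 0, 0, -1, 0, 0, 0, 0, -1, 0, 0, 0, 0, -1, 0, 0, 0, 0, -1, 0, 0, 0, 0]' --newtons 12

```text
time_s: 10.12
tool_pos: [0.5153, 0.3486, 0.013]
eef_rot: [0.0, -0.253, 0.967, 0.0]
ft_force: [0.1, 0.0, 1.5]
opening: 0.0595
gripper_force: 12.0
```

Run:
```python
from h import *
p,X,y,s=pose();print(p,y,s["opening"],s["gripper_force"],s["time_s"])
```

```text
[0.51529266 0.34861266 0.01300114] -150.65360632980367 0.05947488002198831 12.00011862498286 10.125
```

drive_tool --increments '[-1, 0, 0, -0.042, 0, -1, 0, 0, -0.043, 0, -1, 0, 0, -0.043, 0, -1, 0, 0, 0, 0.159, -1, 0, 0, 0, 0.159, -1, 0, 0, 0, 0.159, -1, -0.0014, -0.0487, 0, 0, -1, -0.0014, -0.0487, 0, 0, -1, -0.0014, -0.0487, 0, 0, -1, -0.0014, -0.0487, 0, 0, -1, -0.0014, -0.0487, 0, 0, -1, -0.0014, -0.0487, 0, 0, -1, -0.0014, -0.0487, 0, 0, -1, 0, 0, 0, 0]'

```text
time_s: 11.88
tool_pos: [0.5369, 0.0056, 0.1407]
eef_rot: [-0.0, -0.016, 1.0, -0.0]
ft_force: [-0.1, -0.6, -1.1]
opening: 0.0594
gripper_force: 12.0
```

Run:
```python
from h import *
go([.536,.008,.101],-178);p,X,y,s=pose();print(p,y,s["opening"],s["ft_force"])
```

```text
t 11.875 turn -0.003 shift after turn [0.0008 0.0024 0.0397]
[0.53693779 0.00564035 0.14074432] -178.17432731374498 0.05943529483037599 [-0.12795407 -0.62934102 -1.11818504]
```

drive_tool --increments '[-1, 0.0008, 0.0024, 0.02, 0, -1, 0, 0, 0.02, 0, -1, 0, 0, 0.003, 0, -1, 0, 0, 0, 0]'

```text
time_s: 12.38
tool_pos: [0.536, 0.0111, 0.0975]
eef_rot: [-0.0, -0.018, 1.0, 0.0]
ft_force: [0.8, 0.3, -0.7]
opening: 0.0597
gripper_force: 12.0
```

drive_tool --increments '[-1, 0.001, 0, 0.003, 0, -1, 0.001, 0, 0.003, 0, -1, 0, 0, 0, 0]'

```text
time_s: 12.75
tool_pos: [0.534, 0.0106, 0.092]
eef_rot: [0.0, -0.018, 1.0, 0.0]
ft_force: [-1.7, 1.1, 2.5]
opening: 0.0596
gripper_force: 12.0
```

drive_tool --increments '[-1, 0.0012, 0, 0.003, 0, -1, 0.0015, 0, 0.003, 0, -1, 0, 0, 0, 0]'

```text
time_s: 13.12
tool_pos: [0.5312, 0.0104, 0.0855]
eef_rot: [-0.0, -0.018, 1.0, -0.0]
ft_force: [-3.0, 0.4, 1.4]
opening: 0.0594
gripper_force: 12.0
```

drive_tool --increments '[-1, 0.0015, 0, 0.003, 0, -1, 0.0015, 0, 0.003, 0, -1, 0, 0, 0, 0]'

```text
time_s: 13.5
tool_pos: [0.5283, 0.0103, 0.0795]
eef_rot: [-0.0, -0.018, 1.0, -0.0]
ft_force: [-0.3, -0.2, -0.1]
opening: 0.0598
gripper_force: 12.0
```

drive_tool --increments '[-1, 0.0007, 0, 0.0017, 0, -1, 0.0007, 0, 0.0017, 0, -1, 0, 0, 0, 0]'

```text
time_s: 13.88
tool_pos: [0.5269, 0.0102, 0.0763]
eef_rot: [-0.0, -0.018, 1.0, -0.0]
ft_force: [-0.4, -0.1, -0.1]
opening: 0.0598
gripper_force: 12.0
```

Run:
```python
from h import *
c=cam("scene");a=cv2.resize(c["image"][200:340,260:460],(560,392),interpolation=cv2.INTER_CUBIC)
w=cam("wrist")["image"][100:300,180:400];w=cv2.resize(w,(240,218))
o=np.zeros((392,800,3),np.uint8);o[:,:560]=a;o[:218,560:]=w;cv2.imwrite("pics/s4.png",o[...,::-1])
```

```text
(no output)
```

View pics/s4.png

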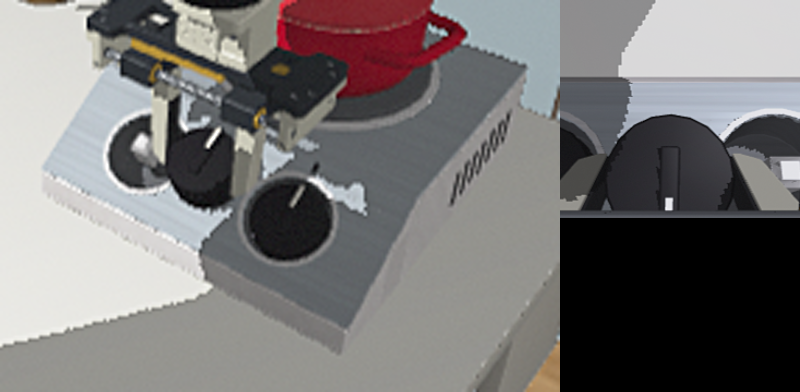

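The scene crop shows the knob tilted between the fingers, roughly parallel to the panel. I'll measure its top plane from the depth image.

```bash
cat > kn.py <<'E'
from h import *
def knob(c,verbose=1):
    t,X,y,s=pose();P=c["P"]
    L=(P-t)@X
    m=(abs(L[...,1])<.024)&(abs(L[...,0])<.034)&(L[...,2]>-.042)&(L[...,2]<.005)&(c["image"].astype(int).sum(2)<250)&(c["image"].max(2)<110)
    q=P[m]; n,d,k=plane(q); e=P[m]@n-d; T=P[m][abs(e)<.002]
    return n,d,k,m,T,t,y,s
if __name__=="__main__":
    c=cam("wrist");n,d,k,m,T,t,y,s=knob(c)
    print("t",s["time_s"],"tcp",t.round(4),"psi",round(y,2),"n",n.round(3),"tilt",np.degrees(np.arctan2(-n[0],n[2])).round(1),"roll",np.degrees(np.arctan2(-n[1],n[2])).round(1),k,m.sum())
    print("top pts min/max rel TCP",(T.min(0)-t).round(4),(T.max(0)-t).round(4))
    # top-plane point at TCP's y, and nearest extents along slope
    xs=np.array([n[2],0,-n[0]]);xs/=np.linalg.norm(xs);a=(T-t)@xs;print("slope ext",np.percentile(a,[.5,99.5]).round(4),"plane height over tcp along n",(d-n@t).round(4))
    v,u=np.where(m);print("px",u.min(),u.max(),v.min(),v.max())
E
python3 kn.py
```

```text
t 14.025 tcp [0.527  0.0103 0.0765] psi -177.98 n [-0.464 -0.017  0.886] tilt 27.6 roll 1.1 6204 7676
top pts min/max rel TCP [-0.0292 -0.0245  0.0035] [0.0106 0.0241 0.0267]
slope ext [-0.0227  0.0199] plane height over tcp along n 0.0183
px 230 329 205 292
```

drive_tool --increments '[-1, 0.0003, 0, 0.002, 0, -1, 0.0003, 0, 0.0015, 0, -1, 0, 0, 0, 0]'

```text
time_s: 14.4
tool_pos: [0.5265, 0.0102, 0.0733]
eef_rot: [0.0, -0.018, 1.0, 0.0]
ft_force: [-3.6, 0.0, 5.9]
opening: 0.0596
gripper_force: 12.0
```

```bash
python3 kn.py
```

```text
t 14.45 tcp [0.5264 0.0102 0.0733] psi -177.98 n [-0.538 -0.019  0.843] tilt 32.5 roll 1.3 6222 7648
top pts min/max rel TCP [-0.0285 -0.0244  0.0017] [0.0095 0.0242 0.0279]
slope ext [-0.0215  0.0216] plane height over tcp along n 0.0184
px 230 330 205 292
```

Run:
```python
from h import *
c=bot.camera("wrist");T=np.eye(4);a=np.radians(-178.323);T[:3,:3]=np.array([[np.cos(a),np.sin(a),0],[np.sin(a),-np.cos(a),0],[0,0,-1]]);T[:3,3]=[.50692,.07373,.18355]
c["T"]=T@np.array(c["mount"]);n=np.array([-0.5282,-0.0152,0.849]);n/=np.linalg.norm(n)
tip=ray(c,275.3,228,n,-.22824+.019);print(tip,"mouth",tip-.019*n)
tip=(tip+np.array([.524,.0739,.0808]))/2;print(tip)
for h in(.035,.006):
    print(tip+h*n-[.0125,0,-.0063]);go(tip+h*n-[.0125,0,-.0063],-178)
```

```text
[0.52414034 0.07017047 0.08088888] mouth [0.534176   0.07045926 0.0647581 ]
[0.52407017 0.07203523 0.08084444]
[0.49308342 0.07150324 0.11685904]
t 14.5 turn 0.0003 shift after turn [ 0.0312  0.0624 -0.0435]
[0.50840101 0.07194404 0.09223837]
t 14.5 turn 0.0003 shift after turn [ 0.0159  0.0623 -0.0189]
```

Run:
```python
from h import *
n=np.array([-0.5282,-0.0152,0.849]);n/=np.linalg.norm(n)
c=cam("wrist")
for l in("shaft_tip","bare_control_mouth"):
    r=bot.recognise(l,c);print(l,[(np.round(x["box"]),round(x["conf"],2)) for x in r[:2]])
g=c["image"];P=c["P"];h=P@n+.22824
m=(h>.012)&(h<.026)&(P[...,1]>.05)&(P[...,1]<.095)&(P[...,0]>.5)&(P[...,0]<.55)
Q=P[m];k=m&(abs(h-.019)<.002);print(m.sum(),Q.mean(0),"flat",k.sum(),P[k].mean(0),P[k].min(0),P[k].max(0))
v,u=np.where(k);print(u.min(),u.max(),v.min(),v.max())
save(c,"w5.png",(270,170,150,110),5)
```

```text
shaft_tip [(array([370., 246.,  36.,  32.]), 0.6)]
bare_control_mouth [(array([327., 202., 126.,  93.]), 0.69)]
700 [0.52408372 0.06829824 0.07948485] flat 453 [0.52410337 0.06915936 0.08066757] [0.51933222 0.06328081 0.07599471] [0.53078582 0.07607009 0.08409733]
379 403 248 273
```

View pics/w5.png

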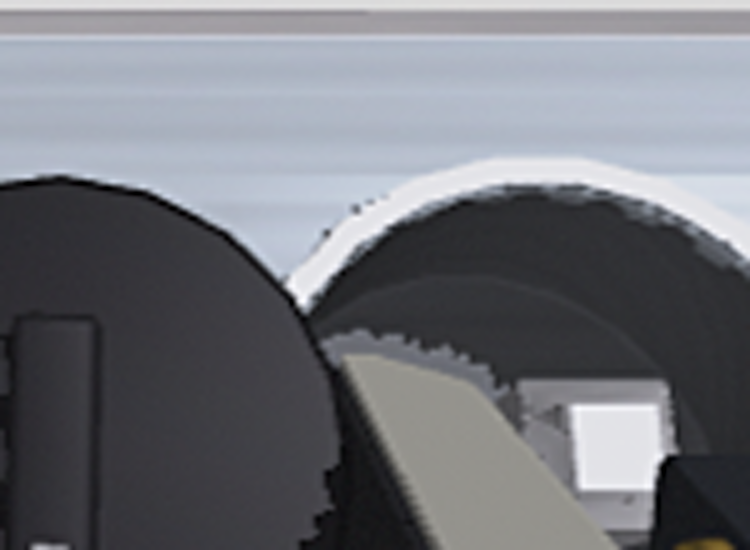

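The bright shaft tip spans crop (570–662, 402–492), i.e. pixel (393.2,259.4). The knob's ridge is vertical at about pixel 281.

Run:
```python
from h import *
n=np.array([-0.5282,-0.0152,0.849]);n/=np.linalg.norm(n)
c=cam("wrist");tip=ray(c,393.2,259.4,n,-.22824+.019);print(tip,c["P"][257:262,391:396].reshape(-1,3).mean(0))
print("knob axis y vs tcp: ridge", ray(c,281.4,250,n,-.22824+.033),pose()[0])
for h in(.035,.006): go(tip+h*n-[.0125,0,-.0063],-178)
```

```text
[0.52406197 0.06986821 0.08083472] [0.52376005 0.0696598  0.08102936]
knob axis y vs tcp: ridge [0.51662958 0.01058405 0.09163953] [0.52643619 0.0102671  0.073303  ]
t 14.7 turn 0.0004 shift after turn [ 0.0313  0.0602 -0.0435]
t 14.7 turn 0.0004 shift after turn [ 0.016   0.0601 -0.0189]
```

drive_tool --increments '[-1, 0.0104, 0, -0.0145, 0, -1, 0.0104, 0, -0.0145, 0, -1, 0.0105, 0, -0.0145, 0, -1, 0, 0.02, 0, 0, -1, 0, 0.02, 0, 0, -1, 0, 0.0202, 0, 0, -1, 0, 0, 0, 0, -1, 0, 0, 0, 0]'

```text
time_s: 15.7
tool_pos: [0.4929, 0.0689, 0.1169]
eef_rot: [0.0, -0.018, 1.0, -0.0]
ft_force: [-0.6, 0.0, -0.2]
opening: 0.0595
gripper_force: 12.0
```

```bash
python3 kn.py
python3 - <<'E'
from h import *
n=np.array([-0.5282,-0.0152,0.849]);n/=np.linalg.norm(n);tip=np.array([.5241,.0699,.0808])
for h in(.035,.006,-.023): go(tip+h*n-[.0125,0,-.0063],-178)
E
```

```text
t 15.75 tcp [0.4929 0.0688 0.1168] psi -178.0 n [-0.517 -0.019  0.856] tilt 31.2 roll 1.3 6190 7688
top pts min/max rel TCP [-0.0287 -0.0245  0.0022] [0.0099 0.0243 0.0284]
slope ext [-0.0218  0.0211] plane height over tcp along n 0.0186
px 230 330 205 292
t 15.75 turn 0.0001 shift after turn [-0.0002  0.0006  0.    ]
t 15.75 turn 0.0001 shift after turn [-0.0155  0.0005  0.0246]
t 15.75 turn 0.0001 shift after turn [-0.0308  0.0004  0.0493]
```

drive_tool --increments '[-1, -0.0055, 0.0005, 0.0085, 0, -1, -0.0053, 0, 0.0085, 0, -1, -0.0053, 0, 0.0085, 0, -1, 0, 0, 0, 0]'

```text
time_s: 16.25
tool_pos: [0.509, 0.0702, 0.0898]
eef_rot: [-0.001, -0.018, 1.0, -0.0]
ft_force: [-0.3, -0.1, -1.4]
opening: 0.0597
gripper_force: 12.0
```

drive_tool --increments '[-1, -0.002, 0, 0.0034, 0, -1, -0.002, 0, 0.0034, 0, -1, 0, 0, 0, 0]'

```text
time_s: 16.62
tool_pos: [0.5131, 0.0705, 0.0839]
eef_rot: [-0.0, -0.018, 1.0, -0.0]
ft_force: [0.7, -0.3, -0.4]
opening: 0.0597
gripper_force: 12.0
```

drive_tool --increments '[-1, -0.002, 0, 0.0034, 0, -1, 0, 0, 0, 0]'

```text
time_s: 16.88
tool_pos: [0.5151, 0.0706, 0.0805]
eef_rot: [-0.0, -0.018, 1.0, -0.0]
ft_force: [0.5, -0.9, -0.8]
opening: 0.0593
gripper_force: 12.0
```

drive_tool --increments '[-1, -0.0021, 0, 0.0034, 0, -1, -0.0021, 0, 0.0034, 0, -1, 0, 0, 0, 0]'

```text
time_s: 17.25
tool_pos: [0.5195, 0.0706, 0.0736]
eef_rot: [0.0, -0.018, 1.0, -0.0]
ft_force: [2.7, -2.0, -1.8]
opening: 0.0593
gripper_force: 12.0
```

drive_tool --increments '[-1, -0.0016, 0, 0.0026, 0, -1, 0, 0, 0, 0]'

```text
time_s: 17.5
tool_pos: [0.5211, 0.0706, 0.0713]
eef_rot: [0.0, -0.018, 1.0, -0.0]
ft_force: [2.0, -2.5, -0.3]
opening: 0.0593
gripper_force: 12.0
```

drive_tool --increments '[-1, -0.0016, 0, 0.0026, 0, -1, 0, 0, 0, 0]'

```text
time_s: 17.75
tool_pos: [0.5226, 0.0707, 0.0687]
eef_rot: [0.0, -0.018, 1.0, -0.0]
ft_force: [0.1, -4.0, 3.1]
opening: 0.0595
gripper_force: 12.0
```

drive_tool --increments '[-1, -0.0006, -0.0007, 0.001, 0, -1, 0, 0, 0, 0, 1, 0, 0, 0, 0, 1, 0, 0, 0, 0, 1, 0, 0, 0, 0, 1, 0, 0, 0, 0]'

```text
time_s: 18.5
tool_pos: [0.5231, 0.0702, 0.0677]
eef_rot: [-0.0, -0.018, 1.0, -0.0]
ft_force: [0.2, 0.9, -0.7]
opening: 0.0919
gripper_force: 0.0
```

drive_tool --increments '[1, 0.005, 0, -0.03, 0, 1, 0.005, 0, -0.05, 0, 1, 0.005, 0, -0.05, 0, 1, 0, 0, 0, 0, 1, 0, 0, 0, 0]'

```text
time_s: 19.12
tool_pos: [0.508, 0.0696, 0.1971]
eef_rot: [-0.0, -0.018, 1.0, -0.0]
ft_force: [0.0, 0.3, -0.9]
opening: 0.0931
gripper_force: 0.0
```

```bash
cat > chk.py <<'E'
from h import *
import sys
n=np.array([-0.5282,-0.0152,0.849]);n/=np.linalg.norm(n);M=np.array([.5241,.0699,.0808])-.019*n
y=np.cross(n,[np.cos(np.radians(2)),np.sin(np.radians(2)),0]);y/=np.linalg.norm(y);x=np.cross(y,n)
c=cam("wrist");L=(c["P"]-M)@np.c_[x,y,n];im=c["image"].astype(int)
m=(np.hypot(L[...,0],L[...,1])<.04)&(L[...,2]>-.03)&(L[...,2]<.045)&(im.max(2)<110)
q=L[m]; h=float(sys.argv[2]); f=q[abs(q[:,2]-h)<.006]; nn,d,k=plane(f);print(pose()[0].round(4),"top plane n",nn.round(3),"h",round(d/nn[2],4),k)
print("hist",np.histogram(q[:,2],np.arange(-.03,.046,.005)))
e=f[abs(f@nn-d)<.002];print("ext",np.percentile(e,[.5,99.5],0).round(4))
w=(np.hypot(L[...,0],L[...,1])<.031)&(abs(L[...,2]-h)<.008)&(im.min(2)>120);A=L[w]
if len(A)>4:
    v=np.linalg.svd((A-A.mean(0))[:,:2],full_matrices=False)[2][0];print("white",len(A),A.mean(0).round(4),"dir",np.degrees(np.arctan2(v[1],v[0])).round(1),A.max(0).round(4))
u0,v0=proj(c,M);save(c,sys.argv[1],(max(0,int(u0)-120),max(0,int(v0)-90),240,180),3)
E
python3 chk.py w6.png .026
```

```text
[0.5078 0.0696 0.1965] top plane n [-0.003 -0.001  1.   ] h 0.0261 2594
hist (array([  22,    5,   23,   16,   27,   81,  243,   47,   54,   84,  343,
       2839,   83,    0,    0]), array([-3.0000000e-02, -2.5000000e-02, -2.0000000e-02, -1.5000000e-02,
       -1.0000000e-02, -5.0000000e-03,  6.9388939e-18,  5.0000000e-03,
        1.0000000e-02,  1.5000000e-02,  2.0000000e-02,  2.5000000e-02,
        3.0000000e-02,  3.5000000e-02,  4.0000000e-02,  4.5000000e-02]))
ext [[-0.0291 -0.0272  0.0242]
 [ 0.0273  0.0292  0.0278]]
white 91 [0.0163 0.0016 0.0298] dir -29.2 [0.0266 0.0292 0.032 ]
```

View pics/w6.png

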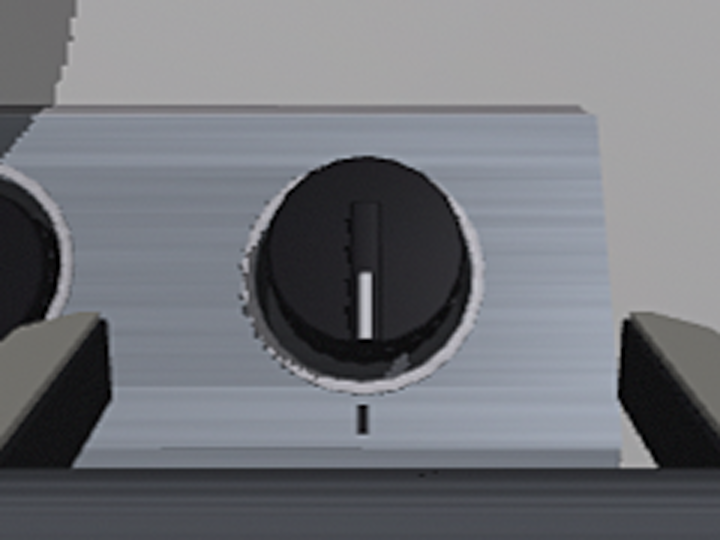

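The pointer line (365,305) aligns with the black mark at (363,420). The knob's top face is 26 mm above the panel and parallel to it, so the knob is fully seated. Next, press it in.

drive_tool --increments '[-1, 0.001, 0, 0.03, 0, -1, 0, 0, 0.02, 0, -1, 0, 0, 0, 0, -1, 0, 0, 0, 0, -1, 0, 0, 0, 0, -1, 0, 0, 0, 0, -1, 0, 0, 0, 0, -1, 0, 0, 0.03, 0, -1, 0, 0, 0.0205, 0, -1, 0, 0, 0, 0, -1, 0, 0, 0, 0]' --newtons 25

```text
time_s: 20.55
tool_pos: [0.5075, 0.0696, 0.0981]
eef_rot: [0.0, -0.018, 1.0, 0.0]
ft_force: [-0.1, 0.8, 0.6]
opening: 0.0003
gripper_force: 0.0
```

Run:
```python
from h import *
go([.507,.0697,.0961],-178);s=bot.read_state();print(s["tool_pos"],s["opening"],s["ft_force"])
```

```text
t 20.55 turn 0.0003 shift after turn [0.0005 0.0001 0.002 ]
[0.50748888 0.06963301 0.09808345] 0.0003163916476389191 [-0.054809    0.83949182  0.61415761]
```

drive_tool --increments '[-1, -0.0016, 0, 0.0042, 0, -1, -0.0026, 0, 0.0042, 0, -1, -0.0026, 0, 0.0042, 0, -1, -0.0026, 0, 0.0042, 0, -1, 0, 0, 0, 0]'

```text
time_s: 21.18
tool_pos: [0.5167, 0.07, 0.0802]
eef_rot: [-0.0, -0.018, 1.0, 0.0]
ft_force: [-0.4, -0.8, 3.5]
opening: 0.0002
gripper_force: 1.6
```

drive_tool --increments '[-1, -0.0026, 0, 0.0042, 0, -1, -0.0026, 0, 0.0042, 0, -1, -0.0026, 0, 0.0042, 0, -1, 0, 0, 0, 0]'

```text
time_s: 21.68
tool_pos: [0.5245, 0.0702, 0.0679]
eef_rot: [0.0, -0.018, 1.0, 0.0]
ft_force: [0.2, -0.5, 6.4]
opening: 0.0007
gripper_force: 2.5
```

drive_tool --increments '[-1, -0.0013, 0, 0.0021, 0, -1, -0.0013, 0, 0.0021, 0, -1, -0.0013, 0, 0.0019, 0, -1, 0, 0, 0, 0]'

```text
time_s: 22.18
tool_pos: [0.5284, 0.0704, 0.062]
eef_rot: [0.0, -0.018, 1.0, 0.0]
ft_force: [-0.7, 0.1, 5.6]
opening: 0.0002
gripper_force: 2.6
```

drive_tool --increments '[-1, 0.003, 0, -0.005, 0, -1, 0.005, 0, -0.01, 0, -1, 0.005, 0, -0.045, 0, -1, 0.003, 0, -0.06, 0, 1, 0, 0, -0.01, 0, 1, 0, 0, 0, 0, 1, 0, 0, 0, 0, 1, 0, 0, 0, 0, 1, 0, 0, 0, 0]'

```text
time_s: 23.3
tool_pos: [0.512, 0.0697, 0.191]
eef_rot: [-0.001, -0.018, 1.0, -0.0]
ft_force: [-0.2, 0.3, 0.2]
opening: 0.0458
gripper_force: 0.0
```

```bash
python3 chk.py w7.png .0
```

```text
[0.5121 0.0698 0.1912] top plane n [-0.03  -0.002  1.   ] h 0.0009 2392
hist (array([  40,   81,  121,  159,  225,  705, 2365,   68,    0,    0,    0,
          0,    0,    0,    0]), array([-3.0000000e-02, -2.5000000e-02, -2.0000000e-02, -1.5000000e-02,
       -1.0000000e-02, -5.0000000e-03,  6.9388939e-18,  5.0000000e-03,
        1.0000000e-02,  1.5000000e-02,  2.0000000e-02,  2.5000000e-02,
        3.0000000e-02,  3.5000000e-02,  4.0000000e-02,  4.5000000e-02]))
ext [[-0.0346 -0.0321 -0.0017]
 [ 0.0272  0.0297  0.003 ]]
white 83 [0.0169 0.0008 0.0052] dir -0.4 [0.0263 0.0022 0.0069]
```

View pics/w7.png

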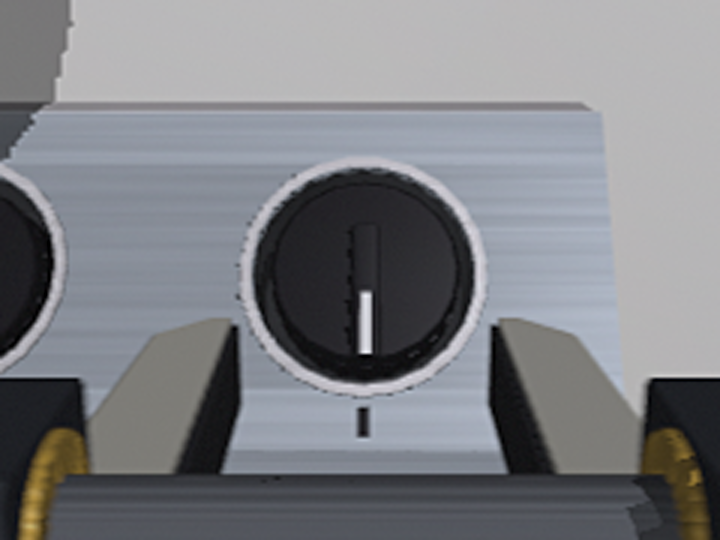

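The knob is in and flush: its top is about 1 mm above the panel, and the pointer (365,322) lines up with the mark (363,422). I'll wait a second, then confirm it has stayed in and check the other control.

drive_tool --increments '[1, 0, 0, -0.02, 0, 1, 0, 0, -0.02, 0, 1, 0, 0, 0, 0, 1, 0, 0, 0, 0, 1, 0, 0, 0, 0, 1, 0, 0, 0, 0, 1, 0, 0, 0, 0, 1, 0, 0, 0, 0, 1, 0, 0, 0, 0, 1, 0, 0, 0, 0, 1, 0, 0, 0, 0, 1, 0, 0, 0, 0]'

```text
time_s: 24.85
tool_pos: [0.5122, 0.0698, 0.2317]
eef_rot: [0.0, -0.018, 1.0, -0.0]
ft_force: [0.1, -1.4, -0.3]
opening: 0.0929
gripper_force: 0.0
```

```bash
python3 chk.py w8.png .0
python3 - <<'E'
from h import *
n=np.array([-0.5282,-0.0152,0.849]);n/=np.linalg.norm(n)
c=cam("wrist");P=c["P"];h=P@n+.22824
for C in((.532,.0702),(.540,-.061)):
    m=np.hypot((P[...,0]-C[0])/.85,P[...,1]-C[1])<.02;print(np.nanmedian(h[m]),m.sum())
c=cam("top")
for l in("mug","casserole"): print(l,np.round(bot.recognise(l,c)[0]["box"]))
E
```

```text
[0.5122 0.0698 0.2318] top plane n [-0.027 -0.     1.   ] h 0.0008 1889
hist (array([  43,   68,  100,  133,  193,  577, 1836,   62,    0,    0,    0,
          0,    0,    0,    0]), array([-3.0000000e-02, -2.5000000e-02, -2.0000000e-02, -1.5000000e-02,
       -1.0000000e-02, -5.0000000e-03,  6.9388939e-18,  5.0000000e-03,
        1.0000000e-02,  1.5000000e-02,  2.0000000e-02,  2.5000000e-02,
        3.0000000e-02,  3.5000000e-02,  4.0000000e-02,  4.5000000e-02]))
ext [[-0.0349 -0.0335 -0.0018]
 [ 0.0274  0.0301  0.0028]]
white 61 [0.0168 0.0007 0.0053] dir -0.0 [0.0265 0.0024 0.0072]
0.0013550165894100075 1077
0.0010098920106077769 1099
mug [126. 179.  48.  54.]
casserole [330.  95. 113.  76.]
```

Both knobs are flush, and the mug and casserole have not moved.

```bash
python3 -c "
from plant import bot
print(bot.close_job())"
```

```text
the job is handed in; nothing more can be done
None
```

Job done and handed in at about 25 s: the shaft popped up, the knob is fully on it with its pointer at the mark, and it stayed pressed in flush; the other control, the casserole and the mug were left as they were.

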